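# Set the shower radio to pair with a phone

### The job

Get the shower radio ready to play from a phone with three light fingertip presses: first the raised half of the power switch (the wide rocker at the end of the radio's top) so that it rocks right over, then the raised half of the source switch (the narrower rocker next to it) so that it rocks right over too, then the round pairing key, held down for a moment and let up. Do not press the two square volume keys, and do not lift the radio or shove it along the ledge. Leave the caddy and the toiletries where they are.

Things in the scene. Friction and masses are not known exactly. Their poses are not given: they have to be found in the camera images.
- ledge: Fixed grey cement ledge, about 630 (x) x 1440 (y) x 50 mm, rough; its edge towards the robot slopes down a little. Origin at the centre of its underside, z up; its flat top, on which all else stands, lies at z = 50 mm in its own frame.
- radio: Loose shower radio, about 0.9 kg: grey box 100 deep (own x) x 230 wide (y) x 83 mm high on feet, dark deck on top at z = 85 mm. Origin at the centre of its underside, z up; front (loudspeakers, display) at -x, aerial along the back. Any yaw. Cream controls (x, y in mm): wide power rocker (0, 80), narrower source rocker (0, 26), round pairing key (0, -26), two square volume keys (+-24, -80).
- power (a joint): Wide power rocker, 56 mm long (radio x), 34 wide, axis along radio y at radio z = 94 mm. Angle (rad): 0 off, 0.28 fully on; stays where left, about 2 N at the pad. V face: the half that is down lies level at z = 94 mm, the other slopes up outwards at 0.28 rad to z = 102 mm at its end. At the start the front half (-x, bar mark) is raised; pressed level it is on. Press well out from the axis.
- power_pad (a point): Point to press on the power rocker: on the face of its front half (radio -x), 17 mm out from the axis, mid-width. It moves with the rocker: radio z 98.7 mm when off, 94 mm when on. Both rockers sit in a rubber seal that gives 2.5 N per mm straight down, up to 4 mm, and springs back.
- source (a joint): Narrow source rocker, 56 mm long (radio x), 24 wide; mechanism, heights and friction as the power rocker. Angle (rad): 0 radio, 0.28 phone; stays where left. At the start its rear half (radio +x, marked with a phone outline) is raised; pressing it level selects the phone.
- source_pad (a point): Point to press on the source rocker: on the face of its rear half (radio +x), 17 mm out from the axis, mid-width; it moves with the rocker: radio z 98.7 mm at the start, 94 mm when switched over.
- pair (a joint): Round pairing key, 26 mm across: travel in m, 0 up, 0.007 fully down on a hard stop. Springs back; starts to move at 1.5 N, 4.8 N at 3 mm, 9.2 N fully down; it works from about half its travel.
- pair_top (a point): Centre of the top of the round pairing key, radio z = 97 mm when up; it moves with the key.
- vol_up (a joint): Square volume-up key (24 mm, raised plus sign) at radio x +24, y -80 mm, top at z = 97 mm; travel in m, 0 up, 0.007 down. Leave alone.
- vol_down (a joint): Square volume-down key (24 mm, raised bar sign) at radio x -24, y -80 mm, top at z = 97 mm; travel in m, 0 up, 0.007 down. Leave alone.
- caddy: Loose two-tier stacking caddy in pink plastic, 160 (own x) x 250 (own y) x 170 mm high, at the robot's right; origin at the centre of its underside, z up. Bottle in it reaches 290 mm above the ledge. Leave alone.
- soap: Yellow soap bar 52 x 80 x 26 mm in the upper tray; origin at the centre of its underside. Leave alone.
- conditioner: Closed conditioner bottle, 56 mm across, 162 mm tall, standing in the upper tray; origin at the centre of its underside. Leave alone.
- hairbrush: Wooden hairbrush, about 190 mm long, in the lower tray; origin under its neck. Leave alone.
- tin: Small round aluminium tin with a lid, 65 mm across, 26 mm high, on the ledge in front of the radio (its -x side); origin at the centre of its underside. Leave alone.
- hair_clip: Black claw hair clip, about 40 x 80 x 43 mm, on the ledge behind the radio (its +x side); origin at the centre of its underside. Leave alone.

How it is judged (in metres and radians):
On the way, in this order (a step that is already met when the one before it is completed fails the run):
1. the power rocker is pressed right over to on, the source rocker still untouched (value of joint power above 0.2 rad and value of joint source below 0.08 rad), for 0.1 s.
2. then the source rocker is pressed right over to the phone side (value of joint each of power, source above 0.2 rad), for 0.1 s.
3. then the round pairing key is pressed down for a moment (value of joint pair above 0.0027 m), for 0.1 s.
4. and let up again (value of joint pair below 0.001 m), for 0.1 s.
At the end, for the whole second after the job is handed in: Power and source rockers both rocked over (each above 0.2 of 0.28 rad), the pairing key and the volume keys all up (under 1 mm), the radio standing still on its feet within 25 mm of where it was (all of step 2 and value of joint each of pair, vol_up, vol_down below 0.001 m and distance of radio from where it was at the start of the episode below 0.025 m and angle between radio's own z axis and vertical below 0.06 rad and linear speed of radio below 0.01 m/s); the robot touches nothing.
It fails at once if a control is worked out of turn: source before power, or the pairing key before both rockers are over ((value of joint source above 0.1 rad and value of joint power below 0.18 rad) or (value of joint pair above 0.002 m and value of joint any of power, source below 0.18 rad)).
It fails at once if a volume key is pressed (value of joint any of vol_up, vol_down above 0.002 m).
It fails at once if the radio is pressed harder than a light touch (30 N) (contact force between any of the fingers, the arm and radio above 30 N).
It fails at once if the radio is lifted, carried or shoved more than 25 mm, or tipped (distance of radio from where it was at the start of the episode above 0.025 m or angle between radio's own z axis and vertical above 0.1 rad).
It fails at once if the caddy or a toiletry is moved more than 20 mm (distance of any of caddy, soap, conditioner, hairbrush, tin, hair_clip from where it was at the start of the episode above 0.02 m).
It also fails if it takes over 38 s, if anything falls off the work surface, if the arm or the gripper's body presses on something with over 40 N, if the wrist force passes 120 N, or if a joint passes its speed limit or range.

### The arm

A 6-joint arm with a two-finger parallel gripper is mounted at the origin on the work surface. World frame = base frame: x ahead of the robot, y to its left, z up, the work surface at z = 0. Lengths are in m, angles in degrees, forces in N, time in s.
With the tool pointing down it reaches from about 0.35 to 0.8 m from the base axis. Payload 7.3 kg.
Tool frame: the origin (TCP) lies where the fingers leave the gripper's body, on its centre line; the fingertips stand 73 mm ahead of it and the grasp point (between the pads) lies 54 mm ahead of it; z points along the fingers, y is the line along which they close (so a half turn about z gives the same grasp; the last joint's range is limited). The gripper opens to 85 mm and grips with 20 to 120 N. Pads are 22 mm wide; open, the fingers measure 114 mm over their backs; the gripper's body (76 mm by 85 mm) begins 54 mm behind the grasp point. The pads swing forward as they close: fully open they stand 13 mm farther back than shut.
Start: joints at [-85.256, 19.595, 87.324, -0, 73.075, -8.365], TCP at [0.119, -0.511, 0.304] pointing down, gripper open.
Joint ranges: [-145.02, 145.02], [-44.19, 115.74], [2.07, 154.8], [-57.11, 237.11], [16.16, 152.29], [-177.93, 177.93]. Speed limits (degrees/s): [147.25, 147.25, 180, 180, 180, 180].

### API

Orientations are given as a 3x3 rotation matrix whose columns are the frame's x, y, z axes.
In Python, from plant import readout, cams, ctrl gives the robot as it stands.
- The arm moves only by the shell command python3 -m handwheel 'ROWS' [FORCE]. ROWS is JSON, a list of rows, each an object of numbers: "x", "y", "z": the shift along the world's x, y, z in units of 40 mm (1.0 is 40 mm); "wx", "wy", "wz": the turn, a rotation vector about the world's x, y, z in rad; "gripper": the opening, from 0 (shut) to 1 (fully open). In form: [{"x": .., "y": .., "z": .., "wx": .., "wy": .., "wz": .., "gripper": ..}, ...]. A call has exactly 5 rows; each row shifts and turns the commanded pose from where the row before left it; what a row does not reach is not made up. A row lasts 1/12 s, in which the tool goes at most 41.7 mm and 7.16 degrees, less where a joint would pass 70% of its speed; a pose out of reach is approached as far as the arm can. A call is refused whole if a number of a shift passes 1 or a number of a turn 0.125, either way. A call with a gripper value outside its range is refused whole. The fingers move at their own pace and stop on an object; FORCE is the grip in N (left out, the last holds). Time passes only in rows, so rows that do not move let the fingers close, or fill a call up. It gives the time, the measured TCP pose, the force, the opening and the grip force at its end, in the units of the state.
- readout.get_state(): the state, without advancing time (a new reading comes with each control period).
- cams.grab_frame(name): name is "scene" or "top" or "wrist"; returns (picture, depth): 480x640x3 uint8, red, green, blue; 480x640 float32, m along the optical axis (not along the pixel's ray), 0 where there is no reading.
- cams.camera_params(name): a dict with "K" (3x3 intrinsics, pixels), "dist_coeffs" ([k1, k2, p1, p2, k3] as OpenCV has them; the pictures are not rectified), "R" (3x3) and "t" (3): a world point X has camera coordinates R X + t; the wrist camera has in their place "T_tool_cam" (4x4, takes a point from camera to tool coordinates, whose origin is the TCP and whose axes are the flange's). Camera axes: x right, y down, z forward; pixel columns grow to the right and rows downward; lengths in m; the calibration is good to about 2 mm. A picture is of the moment at which its call begins: read the wrist's pose just before it. camera_params takes no time and is no camera call.
- ctrl.sign_off(): hands the job in; it is judged then, once.
The state is a dict: "clock": time; "qpos": joint angles; "dq": joint speeds; "tau": joint torques, N m; "eef_pos": TCP position; "orientation": TCP orientation; "ft_force": force on the tool from outside, world axes, zero at the start; "wrist_torque": the same for the moment, N m; "gripper_width": opening from 0.0 (shut) to 1.0 (fully open); "grasp_force": force on a finger pad.
Only numpy, scipy, OpenCV 4.12 (cv2) and the standard library are available. Lean on these libraries where they do the work, as an engineer would, in place of code of your own. Each camera call takes 0.05 s, during which the arm holds its last target. There are 200 camera calls.

## Working session

There is one attempt and no reset: what is moved stays moved. The work goes in short steps, Python scripts to look and compute and a shell command to move; the robot and the scene stay as the last step left them, time stands still between calls to the robot, and variables do not carry over. Pictures are saved under pics/ and viewed, at most 10 in all, crops included, and the job is handed in when it is done.

```bash
ls; mkdir -p pics
python3 - <<'E'
from plant import readout,cams
import cv2,numpy as np
s=readout.get_state();print({k:np.round(v,3).tolist() for k,v in s.items()})
for n in("top","scene"):
    im,d=cams.grab_frame(n);cv2.imwrite(f"pics/{n}0.png",im[:,:,::-1]);np.savez(f"{n}0.npz",im=im,d=d)
    p=cams.camera_params(n);print(n,{k:np.round(v,4).tolist() for k,v in p.items() if k in("K","R","t","dist_coeffs")})
E
```

```text
pics
{'clock': 0.0, 'qpos': [-85.257, 19.639, 87.377, 0.0, 73.075, -8.366], 'dq': [-0.024, -0.007, 0.047, -0.057, -0.045, 0.04], 'tau': [-0.001, -43.367, -24.601, -0.0, 0.008, 0.0], 'eef_pos': [0.119, -0.511, 0.303], 'orientation': [[0.974, 0.227, -0.0], [0.227, -0.974, 0.002], [0.0, -0.002, -1.0]], 'ft_force': [-0.432, 0.357, -0.298], 'wrist_torque': [-0.059, 0.033, 0.061], 'grasp_force': 0.0, 'gripper_width': 1.004}
top {'K': [[616.2805, 0.0, 318.6108], [0.0, 616.2805, 244.7841], [0.0, 0.0, 1.0]], 'dist_coeffs': [-0.1625, 0.0, 0.0, 0.0, 0.0], 'R': [[-0.0247, -0.9997, 0.0034], [-0.9964, 0.0243, -0.0808], [0.0807, -0.0054, -0.9967]], 't': [-0.0995, 0.5786, 1.403]}
scene {'K': [[512.6827, 0.0, 325.2051], [0.0, 512.6827, 243.7663], [0.0, 0.0, 1.0]], 'dist_coeffs': [-0.0693, 0.0, 0.0, 0.0, 0.0], 'R': [[-0.4555, 0.8901, 0.0111], [0.5633, 0.2979, -0.7707], [-0.6893, -0.3448, -0.6371]], 't': [0.3669, -0.2217, 1.3739]}
```

View pics/top0.png

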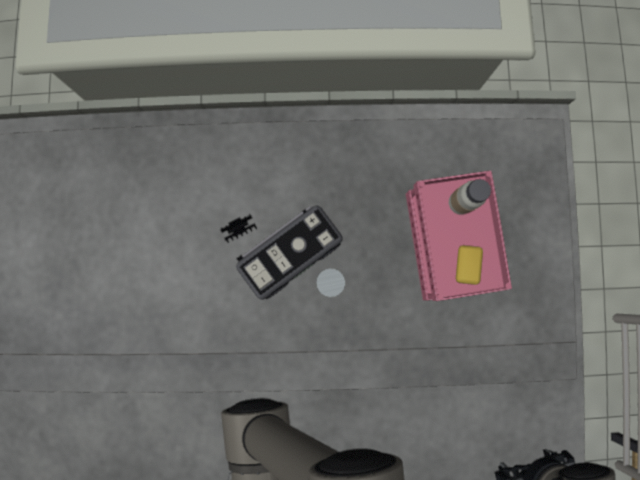

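View pics/scene0.png

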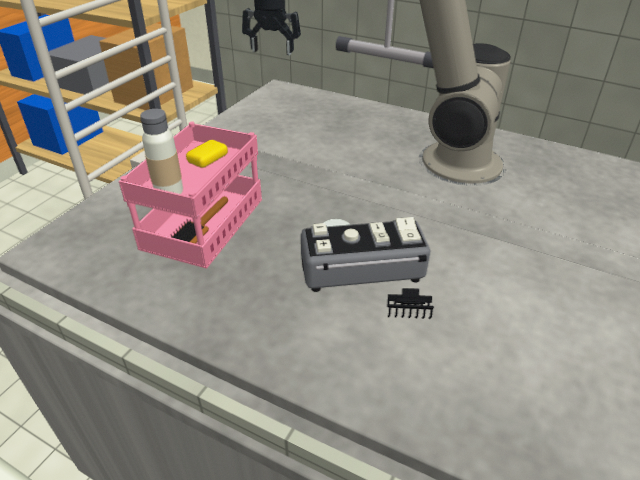

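The top view shows the radio at about (290,252): power rocker (259,273), source (279,258), round key (299,244), volume keys (312,220) and (325,238). The tin is at (331,283), the clip at (238,228), and the caddy is to the right. Next I'll measure the controls.

```bash
cat > h.py <<'E'
import cv2,numpy as np
from plant import cams
def ray(n,uv):
    p=cams.camera_params(n);K,D,R,t=[np.array(p[k],float) for k in("K","dist_coeffs","R","t")]
    q=cv2.undistortPoints(np.array(uv,float).reshape(-1,1,2),K,D)[:,0]
    return -R.T@t,np.c_[q,np.ones(len(q))],R
def plane(n,uv,z):
    c,q,R=ray(n,uv);d=q@R;return c+d*((z-c[2])/d[:,2])[:,None]
def dep(n,uv,d):
    c,q,R=ray(n,uv);return c+(q*np.array([d[int(v),int(u)] for u,v in uv])[:,None])@R
E
python3 - <<'E'
from h import *
roi={"top":(235,345,200,305),"scene":(295,435,205,290)}
for n in roi:
    f=np.load(n+"0.npz");im,d=f["im"],f["d"]
    a,b,c,e=roi[n];m=np.zeros(im.shape[:2],np.uint8)
    m[c:e,a:b]=(im[c:e,a:b].min(2)>150)*255
    k,l,st,ce=cv2.connectedComponentsWithStats(m,connectivity=4)
    for i in range(1,k):
        if st[i,4]>25:
            print(n,st[i].tolist(),ce[i].round(1),plane(n,[ce[i]],.097)[0].round(4),dep(n,[ce[i]],d)[0].round(4))
f=np.load("top0.npz");print(dep("top",[(200,300),(360,200),(280,320),(150,200),(331,283),(475,188),(291,236),(288,262)],f["d"]).round(4))
im=f["im"][190:310,220:350];cv2.imwrite("pics/c.png",cv2.resize(im[:,:,::-1],None,fx=4.5,fy=4.5,interpolation=cv2.INTER_CUBIC))
E
```

```text
top [294, 240, 9, 9, 63] [297.9 244. ] [ 0.5729 -0.0678  0.097 ] [ 0.5702 -0.0688  0.1301]
top [277, 258, 13, 13, 62] [282.5 263.6] [ 0.5306 -0.0331  0.097 ] [ 0.5293 -0.0345  0.1228]
top [247, 260, 17, 16, 88] [255.2 268.7] [0.5209 0.0271 0.097 ] [0.5198 0.0247 0.1209]
scene [395, 205, 40, 12, 245] [419.1 209.1] [0.3992 0.0045 0.097 ] [ 0.3048 -0.019   0.0291]
scene [374, 211, 61, 79, 1399] [414.3 251.8] [0.5307 0.0405 0.097 ] [0.5431 0.0436 0.1076]
scene [364, 217, 25, 26, 283] [377.9 229.4] [ 0.5004 -0.0438  0.097 ] [ 0.5324 -0.0326  0.1232]
scene [313, 219, 37, 16, 283] [328.1 225.2] [ 0.5336 -0.1341  0.097 ] [ 0.4878 -0.1567  0.0578]
scene [345, 229, 13, 12, 115] [351.6 233.8] [ 0.5365 -0.0826  0.097 ] [ 0.572  -0.0677  0.1276]
scene [317, 240, 14, 12, 137] [323.5 245.4] [ 0.5918 -0.114   0.097 ] [ 0.6226 -0.0984  0.1257]
scene [329, 257, 89, 10, 218] [373.3 261.8] [ 0.5911 -0.015   0.097 ] [ 0.5948 -0.0137  0.1004]
[[ 0.4545  0.1624  0.0315]
 [ 0.6773 -0.2122  0.0303]
 [ 0.4049 -0.0209  0.0276]
 [ 0.6899  0.2784  0.034 ]
 [ 0.4863 -0.1392  0.0558]
 [ 0.6516 -0.4076  0.3183]
 [ 0.5889 -0.0538  0.117 ]
 [ 0.5326 -0.0463  0.1194]]
```

View pics/c.png

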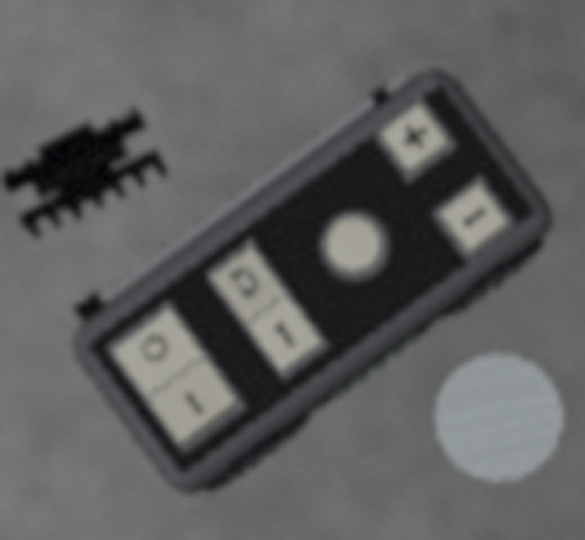

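The crop shows the power rocker with its bar half at lower right, the source rocker with its phone half at upper left, and then the round key and the + and – keys. The front faces lower right, and the ledge top is at about z = 0.03. Next is a rigid fit from the five control centres.

Run:
```python
from h import *
M=dict(power=(0,80,96),source=(0,26,96),pair=(0,-26,97),vup=(24,-80,97),vdn=(-24,-80,97))
def mask(n,th,roi):
    f=np.load(n+"0.npz");im=f["im"];a,b,c,e=roi;m=np.zeros(im.shape[:2],np.uint8)
    hs=cv2.cvtColor(im,cv2.COLOR_RGB2HSV)[c:e,a:b];m[c:e,a:b]=((hs[...,2]>th)&(im[c:e,a:b,0].astype(int)-im[c:e,a:b,2]>4))*255
    k,l,st,ce=cv2.connectedComponentsWithStats(m,connectivity=4)
    return f["d"],[(ce[i],st[i,4]) for i in range(1,k) if st[i,4]>30]
d,C=mask("top",115,(235,345,200,305))
for c,a in C: print(c.round(1),a)
guess=dict(power=(259,274),source=(279,258.6),pair=(298.5,244.3),vup=(312,220.5),vdn=(325.5,238.3))
f=np.load("top0.npz")
# ledge height around radio, both cams
for n,pts in(("top",[(u,v) for u in range(200,380,10) for v in range(190,330,10) if not(215<u<350 and 195<v<305)]),("scene",[(u,v) for u in range(260,460,10) for v in range(325,350,5)])):
    g=np.load(n+"0.npz")["d"];P=dep(n,pts,g);print(n,np.median(P[:,2]).round(4))
for zl in(.03,):
    A=[];B=[]
    for k,g in guess.items():
        c=min((c for c,a in C),key=lambda c:np.hypot(*(c-g)))
        if np.hypot(*(c-g))>3: print("miss",k);continue
        A.append(np.array(M[k][:2])/1e3);B.append(plane("top",[c],zl+M[k][2]/1e3)[0,:2])
    A,B=np.array(A),np.array(B);a=A-A.mean(0);b=B-B.mean(0)
    th=np.arctan2((a[:,0]*b[:,1]-a[:,1]*b[:,0]).sum(),(a*b).sum());R=np.array([[np.cos(th),-np.sin(th)],[np.sin(th),np.cos(th)]])
    t=B.mean(0)-R@A.mean(0);print("yaw",np.degrees(th),"t",t,"res mm",((A@R.T+t-B)*1e3).round(1).tolist())
    for k,p in dict(power_pad=(-17,80),source_pad=(17,26),pair=(0,-26),power_out=(-21,80),source_out=(21,26)).items():
        w=R@np.array(p)/1e3+t;print(k,w.round(4))
    # check in scene: project
    p=cams.camera_params("scene");Rs,ts,K,D=[np.array(p[k],float) for k in("R","t","K","dist_coeffs")]
    for k in("pair","vup"):
        w=np.r_[R@np.array(M[k][:2])/1e3+t,zl+M[k][2]/1e3]
        print(k,cv2.projectPoints(w[None],cv2.Rodrigues(Rs)[0],ts,K,D)[0].ravel())
```

```text
[311.5 220.1] 108
[324.8 237.9] 113
[298. 244.] 108
[278.7 258.4] 275
[258.4 273.2] 399
top 0.0296
scene 0.03
yaw 35.21804042606992 t [ 0.55551414 -0.04771892] res mm [[-0.2, 0.1], [0.1, 0.3], [0.1, -0.0], [0.1, -0.1], [0.0, -0.2]]
power_pad [0.4955 0.0078]
source_pad [ 0.5544 -0.0167]
pair [ 0.5705 -0.069 ]
power_out [0.4922 0.0055]
source_out [ 0.5577 -0.0144]
pair [351.31249946 233.34861681]
vup [323.47855289 244.22189374]
```

Residuals are under 0.3 mm, with yaw 35.2° and the ledge at z = 0.03. I'll shut the gripper and move over the power rocker.

```bash
python3 -m handwheel '[{"x":0.47,"y":0.65,"z":0,"wx":0,"wy":0,"wz":0.0193,"gripper":0},{"x":0.47,"y":0.65,"z":0,"wx":0,"wy":0,"wz":0.0193,"gripper":0},{"x":0.47,"y":0.65,"z":0,"wx":0,"wy":0,"wz":0.0193,"gripper":0},{"x":0.47,"y":0.65,"z":0,"wx":0,"wy":0,"wz":0.0193,"gripper":0},{"x":0.47,"y":0.65,"z":0,"wx":0,"wy":0,"wz":0.0193,"gripper":0}]' 20
python3 -m handwheel '[{"x":0.47,"y":0.65,"z":0,"wx":0,"wy":0,"wz":0.0193,"gripper":0},{"x":0.47,"y":0.65,"z":0,"wx":0,"wy":0,"wz":0.0193,"gripper":0},{"x":0.47,"y":0.65,"z":0,"wx":0,"wy":0,"wz":0.0193,"gripper":0},{"x":0.47,"y":0.65,"z":0,"wx":0,"wy":0,"wz":0.0193,"gripper":0},{"x":0.47,"y":0.65,"z":0,"wx":0,"wy":0,"wz":0.0193,"gripper":0}]'
```

```text
clock: 0.52
eef_pos: [0.2136, -0.3798, 0.3036]
orientation: [[0.947, 0.32, -0.0], [0.32, -0.947, 0.001], [0.0, -0.001, -1.0]]
ft_force: [0.2, 0.2, -0.9]
gripper_width: 0.3
grasp_force: 0.0
clock: 0.93
eef_pos: [0.3076, -0.2498, 0.3038]
orientation: [[0.912, 0.41, -0.0], [0.41, -0.912, 0.0], [-0.0, -0.0, -1.0]]
ft_force: [0.6, -0.2, -0.2]
gripper_width: 0.001
grasp_force: 0.0
```

```bash
python3 -m handwheel '[{"x":0.47,"y":0.65,"z":0,"wx":0,"wy":0,"wz":0.0193,"gripper":0},{"x":0.47,"y":0.65,"z":0,"wx":0,"wy":0,"wz":0.0193,"gripper":0},{"x":0.47,"y":0.65,"z":0,"wx":0,"wy":0,"wz":0.0193,"gripper":0},{"x":0.47,"y":0.65,"z":0,"wx":0,"wy":0,"wz":0.0193,"gripper":0},{"x":0.47,"y":0.65,"z":0,"wx":0,"wy":0,"wz":0.0193,"gripper":0}]'
python3 -m handwheel '[{"x":0.47,"y":0.65,"z":0,"wx":0,"wy":0,"wz":0.0193,"gripper":0},{"x":0.47,"y":0.65,"z":0,"wx":0,"wy":0,"wz":0.0193,"gripper":0},{"x":0.47,"y":0.65,"z":0,"wx":0,"wy":0,"wz":0.0193,"gripper":0},{"x":0.47,"y":0.65,"z":0,"wx":0,"wy":0,"wz":0.0193,"gripper":0},{"x":0.47,"y":0.65,"z":0,"wx":0,"wy":0,"wz":0.0193,"gripper":0}]'
python3 -m handwheel '[{"z":-0.3,"gripper":0},{"z":-0.3,"gripper":0},{"z":-0.3,"gripper":0},{"z":-0.3,"gripper":0},{"z":0,"gripper":0}]'
python3 - <<'E'
from plant import readout,cams
import cv2
print(readout.get_state()["eef_pos"],readout.get_state()["orientation"])
im,d=cams.grab_frame("wrist");cv2.imwrite("pics/w1.png",im[:,:,::-1])
im,d=cams.grab_frame("scene");cv2.imwrite("pics/s1.png",cv2.resize(im[80:300,260:480,::-1],None,fx=2.7,fy=2.7))
E
```

```text
clock: 1.35
eef_pos: [0.4016, -0.1197, 0.3038]
orientation: [[0.868, 0.496, -0.0], [0.496, -0.868, 0.0], [-0.0, -0.0, -1.0]]
ft_force: [0.6, -0.6, 0.2]
gripper_width: 0.002
grasp_force: 0.0
clock: 1.77
eef_pos: [0.4956, 0.0103, 0.3036]
orientation: [[0.816, 0.578, -0.001], [0.578, -0.816, -0.0], [-0.001, -0.0, -1.0]]
ft_force: [1.0, -0.2, 1.1]
gripper_width: 0.0
grasp_force: 0.0
[0.49562524 0.01027548 0.30362121] [[ 8.16184665e-01  5.77790761e-01 -6.54368414e-04]
 [ 5.77790839e-01 -8.16184869e-01 -8.26225490e-05]
 [-5.81824143e-04 -3.10652817e-04 -9.99999782e-01]]$[0]: bad value
```

View pics/w1.png

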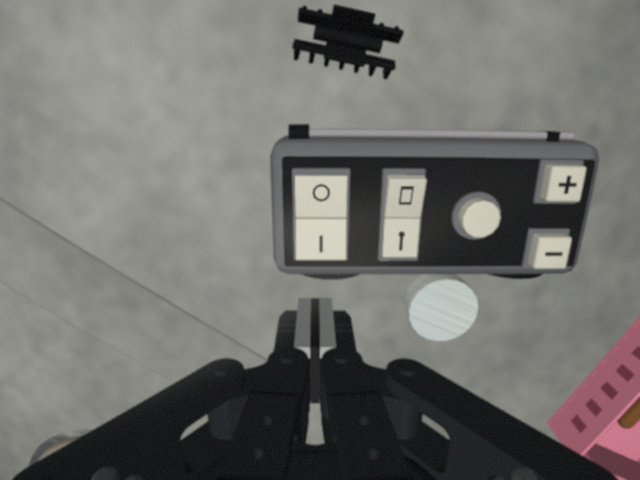

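View pics/s1.png

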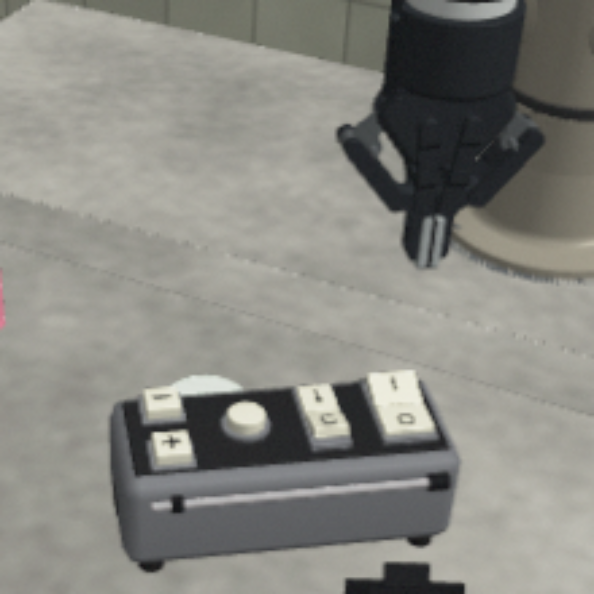

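The wrist view shows the radio square to the tool with the fingers shut. The rocker bar half is at (320,240) and nothing lies under the fingers. Every row needs all its fields, so I'll resend with a small xy correction and descend.

```bash
python3 -m handwheel '[{"x":-0.04,"y":-0.09,"z":-0.5,"wx":0,"wy":0,"wz":0,"gripper":0},{"x":0,"y":0,"z":-0.6,"wx":0,"wy":0,"wz":0,"gripper":0},{"x":0,"y":0,"z":-0.6,"wx":0,"wy":0,"wz":0,"gripper":0},{"x":0,"y":0,"z":-0.4,"wx":0,"wy":0,"wz":0,"gripper":0},{"x":0,"y":0,"z":0,"wx":0,"wy":0,"wz":0,"gripper":0}]'
python3 -m handwheel '[{"x":0,"y":0,"z":-0.1,"wx":0,"wy":0,"wz":0,"gripper":0},{"x":0,"y":0,"z":-0.1,"wx":0,"wy":0,"wz":0,"gripper":0},{"x":0,"y":0,"z":-0.1,"wx":0,"wy":0,"wz":0,"gripper":0},{"x":0,"y":0,"z":-0.05,"wx":0,"wy":0,"wz":0,"gripper":0},{"x":0,"y":0,"z":0,"wx":0,"wy":0,"wz":0,"gripper":0}]'
```

```text
clock: 2.28
eef_pos: [0.4914, 0.0048, 0.2166]
orientation: [[0.817, 0.576, -0.007], [0.576, -0.817, 0.001], [-0.006, -0.005, -1.0]]
ft_force: [-0.7, -0.1, -0.0]
gripper_width: 0.0
grasp_force: 0.0
clock: 2.7
eef_pos: [0.4935, 0.005, 0.206]
orientation: [[0.817, 0.577, 0.0], [0.577, -0.817, -0.0], [0.0, 0.0, -1.0]]
ft_force: [-0.6, -0.3, -1.1]
gripper_width: -0.003
grasp_force: 0.0
```

```bash
python3 -m handwheel '[{"x":0,"y":0.03,"z":-0.03,"wx":0,"wy":0,"wz":0,"gripper":0},{"x":0,"y":0,"z":-0.03,"wx":0,"wy":0,"wz":0,"gripper":0},{"x":0,"y":0,"z":-0.03,"wx":0,"wy":0,"wz":0,"gripper":0},{"x":0,"y":0,"z":-0.03,"wx":0,"wy":0,"wz":0,"gripper":0},{"x":0,"y":0,"z":0,"wx":0,"wy":0,"wz":0,"gripper":0}]'
python3 -m handwheel '[{"x":0,"y":0,"z":-0.03,"wx":0,"wy":0,"wz":0,"gripper":0},{"x":0,"y":0,"z":-0.03,"wx":0,"wy":0,"wz":0,"gripper":0},{"x":0,"y":0,"z":-0.02,"wx":0,"wy":0,"wz":0,"gripper":0},{"x":0,"y":0,"z":0,"wx":0,"wy":0,"wz":0,"gripper":0},{"x":0,"y":0,"z":0,"wx":0,"wy":0,"wz":0,"gripper":0}]'
```

```text
clock: 3.12
eef_pos: [0.4934, 0.0062, 0.2011]
orientation: [[0.817, 0.577, -0.0], [0.577, -0.817, -0.0], [-0.0, 0.0, -1.0]]
ft_force: [0.5, 0.1, 1.0]
gripper_width: -0.001
grasp_force: 0.6
clock: 3.53
eef_pos: [0.4935, 0.0062, 0.1978]
orientation: [[0.817, 0.577, -0.0], [0.577, -0.817, -0.0], [-0.0, 0.0, -1.0]]
ft_force: [0.1, 0.1, 0.8]
gripper_width: 0.002
grasp_force: 0.5
```

```bash
python3 -m handwheel '[{"x":0,"y":0,"z":-0.03,"wx":0,"wy":0,"wz":0,"gripper":0},{"x":0,"y":0,"z":-0.02,"wx":0,"wy":0,"wz":0,"gripper":0},{"x":0,"y":0,"z":0,"wx":0,"wy":0,"wz":0,"gripper":0},{"x":0,"y":0,"z":0,"wx":0,"wy":0,"wz":0,"gripper":0},{"x":0,"y":0,"z":0,"wx":0,"wy":0,"wz":0,"gripper":0}]'
python3 -m handwheel '[{"x":0,"y":0,"z":-0.02,"wx":0,"wy":0,"wz":0,"gripper":0},{"x":0,"y":0,"z":-0.01,"wx":0,"wy":0,"wz":0,"gripper":0},{"x":0,"y":0,"z":0,"wx":0,"wy":0,"wz":0,"gripper":0},{"x":0,"y":0,"z":0,"wx":0,"wy":0,"wz":0,"gripper":0},{"x":0,"y":0,"z":0,"wx":0,"wy":0,"wz":0,"gripper":0}]'
```

```text
clock: 3.95
eef_pos: [0.4935, 0.0063, 0.1959]
orientation: [[0.817, 0.577, 0.0], [0.577, -0.817, -0.0], [-0.0, 0.0, -1.0]]
ft_force: [-0.9, -0.5, 1.6]
gripper_width: 0.001
grasp_force: 0.8
clock: 4.37
eef_pos: [0.4935, 0.0063, 0.1949]
orientation: [[0.817, 0.577, 0.0], [0.577, -0.817, -0.0], [0.0, 0.0, -1.0]]
ft_force: [-1.6, -1.2, 3.7]
gripper_width: -0.002
grasp_force: 2.1
```

```bash
python3 -m handwheel '[{"x":0,"y":0,"z":-0.02,"wx":0,"wy":0,"wz":0,"gripper":0},{"x":0,"y":0,"z":-0.01,"wx":0,"wy":0,"wz":0,"gripper":0},{"x":0,"y":0,"z":0,"wx":0,"wy":0,"wz":0,"gripper":0},{"x":0,"y":0,"z":0,"wx":0,"wy":0,"wz":0,"gripper":0},{"x":0,"y":0,"z":0,"wx":0,"wy":0,"wz":0,"gripper":0}]'
```

```text
clock: 4.78
eef_pos: [0.4935, 0.0062, 0.1938]
orientation: [[0.817, 0.577, 0.0], [0.577, -0.817, -0.0], [0.0, 0.0, -1.0]]
ft_force: [-2.4, -0.4, 6.8]
gripper_width: 0.001
grasp_force: 3.3
```

Stiffness matches the seal, 2.8 N/mm, so the rocker should be over. I'll lift, shift over the source rocker and check.

```bash
python3 -m handwheel '[{"x":0,"y":0,"z":0.3,"wx":0,"wy":0,"wz":0,"gripper":0},{"x":0,"y":0,"z":0.6,"wx":0,"wy":0,"wz":0,"gripper":0},{"x":0.52,"y":-0.18,"z":0.3,"wx":0,"wy":0,"wz":0,"gripper":0},{"x":0.52,"y":-0.18,"z":0,"wx":0,"wy":0,"wz":0,"gripper":0},{"x":0.52,"y":-0.185,"z":0,"wx":0,"wy":0,"wz":0,"gripper":0}]'
python3 - <<'E'
from plant import readout,cams
import cv2
print(readout.get_state()["eef_pos"])
im,d=cams.grab_frame("wrist");a=im[:,:,::-1]
im,d=cams.grab_frame("scene");b=cv2.resize(im[190:300,290:450,::-1],(640,440))
cv2.imwrite("pics/w2.png",cv2.resize(__import__("numpy").vstack([a[:320],b]),(505,600)))
E
```

```text
clock: 5.2
eef_pos: [0.557, -0.0155, 0.2424]
orientation: [[0.817, 0.577, 0.002], [0.577, -0.817, -0.0], [0.002, 0.001, -1.0]]
ft_force: [0.1, 0.6, 0.2]
gripper_width: 0.001
grasp_force: 0.0
[ 0.55702628 -0.01552902  0.2423846 ]
```

View pics/w2.png

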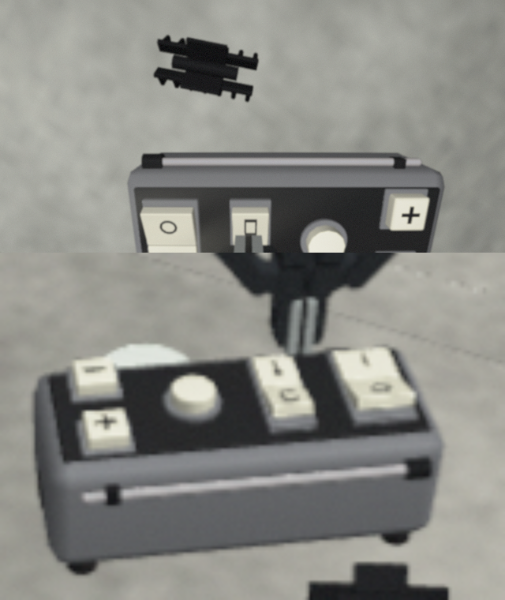

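The scene crop shows the power rocker's O half now raised at about (385,385), so it has rocked over. The source rocker's phone half is still raised, and the wrist view has the fingertips on it at (250,240). Now I'll press it to the same depth.

```bash
python3 -m handwheel '[{"x":0,"y":0,"z":-0.4,"wx":0,"wy":0,"wz":0,"gripper":0},{"x":0,"y":0,"z":-0.3,"wx":0,"wy":0,"wz":0,"gripper":0},{"x":0,"y":0,"z":-0.2,"wx":0,"wy":0,"wz":0,"gripper":0},{"x":0,"y":0,"z":-0.05,"wx":0,"wy":0,"wz":0,"gripper":0},{"x":0,"y":0,"z":0,"wx":0,"wy":0,"wz":0,"gripper":0}]'
python3 -m handwheel '[{"x":0,"y":0,"z":-0.03,"wx":0,"wy":0,"wz":0,"gripper":0},{"x":0,"y":0,"z":-0.03,"wx":0,"wy":0,"wz":0,"gripper":0},{"x":0,"y":0,"z":-0.03,"wx":0,"wy":0,"wz":0,"gripper":0},{"x":0,"y":0,"z":-0.03,"wx":0,"wy":0,"wz":0,"gripper":0},{"x":0,"y":0,"z":0,"wx":0,"wy":0,"wz":0,"gripper":0}]'
```

```text
clock: 5.72
eef_pos: [0.5554, -0.0152, 0.203]
orientation: [[0.817, 0.577, -0.002], [0.577, -0.817, 0.0], [-0.001, -0.001, -1.0]]
ft_force: [-0.0, -0.3, 0.1]
gripper_width: -0.003
grasp_force: 0.0
clock: 6.13
eef_pos: [0.5562, -0.0155, 0.199]
orientation: [[0.817, 0.577, 0.001], [0.577, -0.817, -0.0], [0.001, 0.001, -1.0]]
ft_force: [1.7, 0.7, 0.5]
gripper_width: -0.001
grasp_force: 0.7
```

```bash
python3 -m handwheel '[{"x":0,"y":0,"z":-0.03,"wx":0,"wy":0,"wz":0,"gripper":0},{"x":0,"y":0,"z":-0.03,"wx":0,"wy":0,"wz":0,"gripper":0},{"x":0,"y":0,"z":-0.03,"wx":0,"wy":0,"wz":0,"gripper":0},{"x":0,"y":0,"z":0,"wx":0,"wy":0,"wz":0,"gripper":0},{"x":0,"y":0,"z":0,"wx":0,"wy":0,"wz":0,"gripper":0}]'
python3 -m handwheel '[{"x":0,"y":0,"z":-0.03,"wx":0,"wy":0,"wz":0,"gripper":0},{"x":0,"y":0,"z":-0.01,"wx":0,"wy":0,"wz":0,"gripper":0},{"x":0,"y":0,"z":0,"wx":0,"wy":0,"wz":0,"gripper":0},{"x":0,"y":0,"z":0,"wx":0,"wy":0,"wz":0,"gripper":0},{"x":0,"y":0,"z":0,"wx":0,"wy":0,"wz":0,"gripper":0}]'
```

```text
clock: 6.55
eef_pos: [0.5561, -0.0155, 0.1953]
orientation: [[0.817, 0.577, 0.001], [0.577, -0.817, -0.0], [0.0, 0.0, -1.0]]
ft_force: [0.8, 0.7, 3.4]
gripper_width: 0.002
grasp_force: 1.5
clock: 6.97
eef_pos: [0.5561, -0.0155, 0.194]
orientation: [[0.817, 0.577, 0.001], [0.577, -0.817, -0.0], [0.001, 0.001, -1.0]]
ft_force: [0.4, 0.4, 6.0]
gripper_width: 0.001
grasp_force: 3.0
```

```bash
python3 -m handwheel '[{"x":0,"y":0,"z":0.3,"wx":0,"wy":0,"wz":0,"gripper":0},{"x":0,"y":0,"z":0.6,"wx":0,"wy":0,"wz":0,"gripper":0},{"x":0.12,"y":-0.44,"z":0.3,"wx":0,"wy":0,"wz":0,"gripper":0},{"x":0.12,"y":-0.45,"z":0,"wx":0,"wy":0,"wz":0,"gripper":0},{"x":0.12,"y":-0.45,"z":0,"wx":0,"wy":0,"wz":0,"gripper":0}]'
python3 - <<'E'
from plant import readout,cams
import cv2
print(readout.get_state()["eef_pos"])
im,d=cams.grab_frame("wrist");a=im[:,:,::-1]
im,d=cams.grab_frame("scene");b=cv2.resize(im[190:300,290:450,::-1],(640,440))
cv2.imwrite("pics/w3.png",cv2.resize(__import__("numpy").vstack([a[:320],b]),(505,600)))
E
```

```text
clock: 7.38
eef_pos: [0.5703, -0.0696, 0.242]
orientation: [[0.816, 0.578, 0.0], [0.578, -0.816, -0.001], [-0.0, 0.001, -1.0]]
ft_force: [0.6, -0.8, -1.2]
gripper_width: -0.006
grasp_force: 0.0
[ 0.57026487 -0.06960862  0.24203691]
```

View pics/w3.png

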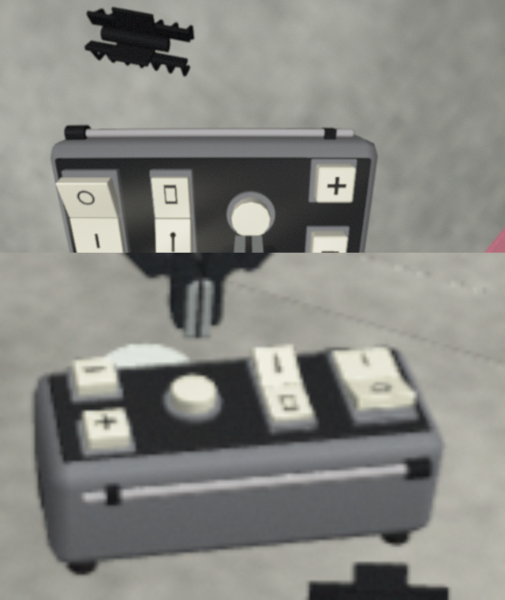

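Both rockers are now over: the source phone half is level and the power O half is raised. The fingertips are over the round key at (250,215) in the wrist view. I'll press about 5 mm, hold and release.

```bash
python3 -m handwheel '[{"x":0,"y":0,"z":-0.4,"wx":0,"wy":0,"wz":0,"gripper":0},{"x":0,"y":0,"z":-0.3,"wx":0,"wy":0,"wz":0,"gripper":0},{"x":0,"y":0,"z":-0.2,"wx":0,"wy":0,"wz":0,"gripper":0},{"x":0,"y":0,"z":-0.06,"wx":0,"wy":0,"wz":0,"gripper":0},{"x":0,"y":0,"z":0,"wx":0,"wy":0,"wz":0,"gripper":0}]'
python3 -m handwheel '[{"x":0,"y":0,"z":-0.06,"wx":0,"wy":0,"wz":0,"gripper":0},{"x":0,"y":0,"z":-0.05,"wx":0,"wy":0,"wz":0,"gripper":0},{"x":0,"y":0,"z":-0.05,"wx":0,"wy":0,"wz":0,"gripper":0},{"x":0,"y":0,"z":-0.04,"wx":0,"wy":0,"wz":0,"gripper":0},{"x":0,"y":0,"z":0,"wx":0,"wy":0,"wz":0,"gripper":0}]'
```

```text
clock: 7.9
eef_pos: [0.5698, -0.0686, 0.2023]
orientation: [[0.817, 0.577, -0.002], [0.577, -0.817, 0.0], [-0.001, -0.002, -1.0]]
ft_force: [0.3, -0.4, -0.3]
gripper_width: -0.001
grasp_force: 0.0
clock: 8.32
eef_pos: [0.5706, -0.069, 0.1957]
orientation: [[0.817, 0.577, 0.001], [0.577, -0.817, -0.0], [0.001, 0.001, -1.0]]
ft_force: [0.1, 0.8, 6.0]
gripper_width: -0.003
grasp_force: 2.9
```

```bash
python3 -m handwheel '[{"x":0,"y":0,"z":-0.02,"wx":0,"wy":0,"wz":0,"gripper":0},{"x":0,"y":0,"z":0,"wx":0,"wy":0,"wz":0,"gripper":0},{"x":0,"y":0,"z":0,"wx":0,"wy":0,"wz":0,"gripper":0},{"x":0,"y":0,"z":0,"wx":0,"wy":0,"wz":0,"gripper":0},{"x":0,"y":0,"z":0,"wx":0,"wy":0,"wz":0,"gripper":0}]'
python3 -m handwheel '[{"x":0,"y":0,"z":0.2,"wx":0,"wy":0,"wz":0,"gripper":0},{"x":0,"y":0,"z":0.4,"wx":0,"wy":0,"wz":0,"gripper":0},{"x":0,"y":0,"z":0.8,"wx":0,"wy":0,"wz":0,"gripper":0},{"x":0,"y":0,"z":0.6,"wx":0,"wy":0,"wz":0,"gripper":0},{"x":0,"y":0,"z":0.2,"wx":0,"wy":0,"wz":0,"gripper":0}]'
python3 -m handwheel '[{"x":0,"y":0,"z":0,"wx":0,"wy":0,"wz":0,"gripper":0},{"x":0,"y":0,"z":0,"wx":0,"wy":0,"wz":0,"gripper":0},{"x":0,"y":0,"z":0,"wx":0,"wy":0,"wz":0,"gripper":0},{"x":0,"y":0,"z":0,"wx":0,"wy":0,"wz":0,"gripper":0},{"x":0,"y":0,"z":0,"wx":0,"wy":0,"wz":0,"gripper":0}]'
python3 - <<'E'
from plant import cams
import cv2
im,d=cams.grab_frame("scene");cv2.imwrite("pics/s4.png",cv2.resize(im[190:300,290:450,::-1],(640,440)))
E
```

```text
clock: 8.73
eef_pos: [0.5706, -0.069, 0.1953]
orientation: [[0.817, 0.577, 0.002], [0.577, -0.817, -0.0], [0.001, 0.001, -1.0]]
ft_force: [-1.0, 1.6, 5.7]
gripper_width: 0.002
grasp_force: 3.1
clock: 9.15
eef_pos: [0.5713, -0.0695, 0.2865]
orientation: [[0.817, 0.577, 0.006], [0.577, -0.817, -0.002], [0.004, 0.005, -1.0]]
ft_force: [-0.5, -0.5, 0.6]
gripper_width: -0.002
grasp_force: 0.0
clock: 9.57
eef_pos: [0.5699, -0.0691, 0.2809]
orientation: [[0.817, 0.577, -0.003], [0.577, -0.817, 0.001], [-0.002, -0.002, -1.0]]
ft_force: [0.5, 0.1, -0.4]
gripper_width: -0.005
grasp_force: 0.0
```

View pics/s4.png

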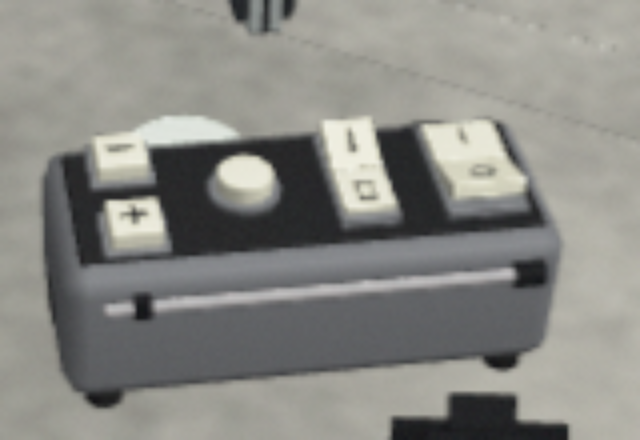

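The view shows both rockers over, the round key up at (245,180), the radio unmoved and the gripper clear. The press force of about 5.9 N puts the key about 4 mm down, past the required 2.7 mm.

```bash
python3 -c "
from plant import ctrl
print(ctrl.sign_off())"
```

```text
the job is handed in; nothing more can be done
None
```

The job is handed in at about 10 s: power, then source, were rocked right over, and the pairing key was held about 4 mm down and let up; the last picture shows the radio in place and the gripper clear, though the sign-off gave no verdict.

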